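Wheel the lock case to the key machine on the bench caddy

TASK

Lay the steel lock case flat in the tray of the little wheeled caddy and let go of it. Then take the caddy by its handle and push it along the bench, on its wheels and never lifted, round the spray can, the key pot and the key tester without disturbing them, and roll it straight into the aluminium dock so that its front swivel castors trail straight behind their pivots; leave it squarely midway between the rails with its nose up against the end stop, the lock case still flat in the tray.

Things in the scene. Friction and masses are not known exactly. Their poses are not given: they have to be found in the camera images.
- caddy: Grey steel caddy, 0.7 kg. Origin on the bench midway between the fixed rear wheels (28 mm, y = +-45 mm), under the handle; x to the nose, z up. Deck 170 x 120 mm, x = -25 to 145, underside at 36 mm, top 48 mm. Rolls along x and pivots about its origin under 3 N, resists sideways shoves. Starts heading +y (to the dock's side) within 35 degrees
- caddy_handle (a point): Middle of the caddy's wooden grip bar, above the caddy's origin, 117 mm above the bench. The bar runs across the caddy (y), 110 mm long, 14 mm thick along the caddy's x and 18 mm high (z = 108 to 126 mm); its posts, 10 mm wide, stand at y = +-46 mm, so the middle 80 mm is free to pinch from above
- caddy_tray (a point): Centre of the tray floor on the deck: 83.5 mm ahead of the caddy's origin, 48 mm above the bench. Inside, the tray is 115 mm (x) by 112 mm (y); walls 4 mm thick, rim 60 mm above the bench
- caddy_nose (a point): Middle of the caddy's front edge, 145 mm ahead of its origin, 42 mm above the bench
- castor_left_hub (a point): Hub of the left front castor wheel (28 mm). The castor swivels freely on a pivot at x = 105, y = +36 mm of the caddy, 16 mm trail; it trails straight when the hub is at x = 89, y = +36 mm. It starts turned well off to the side and comes straight after 60 to 80 mm of straight forward rolling; pivoting the caddy turns it off again
- castor_right_hub (a point): Hub of the right front castor wheel, as the left: pivot at x = 105, y = -36 mm of the caddy; it trails straight when the hub is at x = 89, y = -36 mm
- lock_case: Steel lock case, a flat block 95 (x) x 50 (y) x 24 mm high, 0.3 kg, brass latch at its -x end, lying flat on the bench. Origin at the centre of its underside, z up. It may lie either way round in the tray; laid lengthwise along the caddy, fingers on its 50 mm width clear the tray walls and the handle
- dock: Aluminium dock fixed to the bench. Origin: point on the bench where the caddy's origin stands when its nose just touches the end stop; x is the parked caddy's heading. Stop: face at x = 145 mm, 14 thick, 174 wide, 60 high. Side rails 12 wide, 22 high, x = 60 to 155 mm, inner faces y = +-75 mm: 15 mm free each side. Thin black mat 170 x 130 mm marks the caddy's place
- spray_can: Upright spray can, 54 mm in diameter, 125 mm high; origin under its centre. Leave alone
- key_pot: Black pot of key blanks, 66 mm in diameter, 83 mm high with the keys; origin under its centre. Leave alone
- key_tester: Handheld key tester, a flat black box 80 (x) x 140 (y) x 30 mm; origin under its centre. Leave alone
Things that resemble listed ones, but are neither listed nor needed, are in the scene too. Of the things like the caddy, leave any that is turquoise; of the rest the smaller one is meant.

How it is judged:
By the outcome, as a careful person would: the job done as asked, in the order asked, and still so for the second after the job is handed in, with the robot touching nothing.
It also fails if it takes over 72 s, if anything falls off the work surface, if the arm or the gripper's body presses on something with over 40 N, if the wrist force passes 120 N, or if a joint passes its speed limit or range.

ROBOT

A 6-joint arm with a two-finger parallel gripper is mounted at the origin on the work surface. World frame = base frame: x ahead of the robot, y to its left, z up, the work surface at z = 0. Lengths are in m, angles in rad, forces in N, time in s.
With the tool pointing down it reaches from about 0.4 to 0.825 m from the base axis. Payload 7 kg.
Tool frame: the origin (TCP) lies at the centre of the arm's flange, where the gripper is bolted on; the fingertips stand 178 mm ahead of it and the grasp point (between the pads) lies 159 mm ahead of it; z points along the fingers, y is the direction in which the jaws open and shut (so a half turn about z gives the same grasp; the last joint's range is limited). The gripper opens to 88 mm and grips with 3 to 60 N. Pads are 19 mm wide; open, the fingers measure 130 mm over their backs; the gripper's body (78 mm by 193 mm) begins 47 mm behind the grasp point.
Start: joints at [-0.834, 0.359, 0.012, 0, -1.224, -0.288], TCP at [0.293, -0.608, 0.405] pointing down, gripper open.
Joint ranges: [-3.07, 3.07], [-1.43, 2.12], [-1.02, 1.25], [-3.03, 1.67], [-3.05, -0], [-3.03, 3.03]. Speed limits (rad/s): [2.39, 2.39, 3.01, 3.14, 3.14, 3.14].

INTERFACE

Orientations are given as [roll, pitch, yaw] about the fixed x, y, z axes, in that order (R = Rz(yaw) Ry(pitch) Rx(roll)).
In Python, from station import * gives the robot as it stands.
- The arm moves only by the tool send_rows, never from a script. Its argument "motion" is a list of rows, each an object with "offset": the shift along the tool's x, y, z in cm, a list of three; "turn": the turn about the tool's z in degrees. In form: [{"offset": [x, y, z], "turn": turn}, ...]. A call has 1 to 8 rows; each row is the pose to reach, as a shift and turn from the pose commanded when the call began, along the tool's axes at that moment; what a row does not reach only later rows make up. A row lasts 1/10 s, in which the tool goes at most 50 mm and 8.59 degrees, less where a joint would pass 70% of its speed; a pose out of reach is approached as far as the arm can. A call with a gripper value outside its range is refused whole. "hand" is the opening, from -1 (shut) to 1 (fully open), set as the call begins (left out, the last holds). The fingers move at their own pace and stop on an object; "squeeze" is the grip in N (left out, the last holds). Time passes only in rows, so rows that repeat a pose let the fingers close. It gives the time, the measured TCP pose, the force and the opening at its end, in the units of the state.
- get_state(): the state, without advancing time (a new reading comes with each control period).
- grab_frame(name): name is "side" or "top"; returns a dict with "frame" (420x560x3 uint8, blue, green, red), "range_z" (420x560 float32, m along the optical axis (not along the pixel's ray), 0 where there is no reading), "vertical_fov" (degrees; the focal length in pixels is half the picture's height over the tangent of half this angle, whatever the lens; pixels are square), "cx", "cy" (the principal point, pixels), "k1" (the pictures are not rectified: a ray, as slopes to the right and down, at radius r is drawn at 1 + k1 r^2 times it, then the intrinsics apply), "cam_to_world" (4x4, takes a point from camera to world coordinates). Camera axes: x right, y up, looking along -z (the intrinsics and any distortion apply to the point x, -y, -z); pixel columns grow to the right and rows downward; lengths in m; the calibration is good to about 2 mm. A picture is of the moment at which its call begins.
- job_done(): hands the job in, once; it reports no verdict.
The state is a dict: "t": time; "q": joint angles; "qd": joint speeds; "joint_efforts": joint torques, N m; "eef_pos": TCP position; "ee_rot": TCP orientation; "force": force on the tool from outside, world axes, zero at the start; "moment": the same for the moment, N m; "width": finger opening in m.
Only numpy, scipy, OpenCV 4.12 (cv2) and the standard library are available. Lean on these libraries where they do the work, as an engineer would, in place of code of your own. Each camera call takes 0.05 s, during which the arm holds its last target. There are 200 camera calls.

## Working session

There is one attempt and no reset: what is moved stays moved. The work goes in short steps, Python scripts to look and compute and a tool call to move; the robot and the scene stay as the last step left them, time stands still between calls to the robot, and variables do not carry over. Pictures are saved under pics/ and viewed, about 8 in all and at most 12, crops included, and the job is handed in when it is done.

Besides the shell and the picture viewer there is one more tool, called after "Emit:" as a command line: name --argument value ..., lists and objects as JSON in quotes. send_rows: Moves the arm, as the interface text tells. Its arguments: {"type":"object","properties":{"motion":{"type":"array"},"hand":{"type":"number"},"squeeze":{"type":"number"}},"required":["motion"]}

```bash
mkdir -p pics; ls
cat > h.py <<'E'
from station import *
import numpy as np, cv2
def grab(name,save=None):
    f=grab_frame(name)
    if save: cv2.imwrite('pics/'+save,f['frame'])
    return f
def K(f):
    fl=f['frame'].shape[0]/2/np.tan(np.radians(f['vertical_fov'])/2)
    return np.array([[fl,0,f['cx']],[0,fl,f['cy']],[0,0,1.]]),np.array([f['k1'],0,0,0,0.])
def rays(f,px):
    k,d=K(f);u=cv2.undistortPoints(np.array(px,float).reshape(-1,1,2),k,d).reshape(-1,2)
    return np.c_[u[:,0],-u[:,1],-np.ones(len(u))]
def plane(f,px,z):
    T=np.array(f['cam_to_world']);r=rays(f,px)@T[:3,:3].T;o=T[:3,3]
    return o+r*((z-o[2])/r[:,2])[:,None]
def cloud(f):
    h,w=f['range_z'].shape
    v,u=np.mgrid[:h,:w];r=rays(f,np.c_[u.ravel(),v.ravel()])*f['range_z'].reshape(-1,1)
    T=np.array(f['cam_to_world']);return (r@T[:3,:3].T+T[:3,3]).reshape(h,w,3)
E
python3 - <<'E'
from h import *
s=get_state();print({k:np.round(s[k],3) for k in('t','eef_pos','ee_rot','width','force')})
for n in('top','side'):
    f=grab(n,n+'0.png');print(n,np.round(f['cam_to_world'],3).tolist(),f['vertical_fov'],f['k1'])
E
```

```text
pics
{'t': np.float64(0.0), 'eef_pos': array([ 0.293, -0.608,  0.404]), 'ee_rot': array([ 3.14 , -0.   , -2.693]), 'width': np.float64(0.087), 'force': array([ 0.088,  0.031, -0.119])}
top [[-0.027, 0.998, -0.061, 0.484], [-0.999, -0.028, -0.027, -0.129], [-0.028, 0.06, 0.998, 1.359], [0.0, 0.0, 0.0, 1.0]] 43.420391683222796 -0.036806051239375887
side [[-0.96, 0.172, -0.223, 0.315], [-0.28, -0.646, 0.71, 0.678], [-0.022, 0.744, 0.668, 0.86], [0.0, 0.0, 0.0, 1.0]] 52.64417697794374 -0.1181960210921548
```

View pics/top0.png

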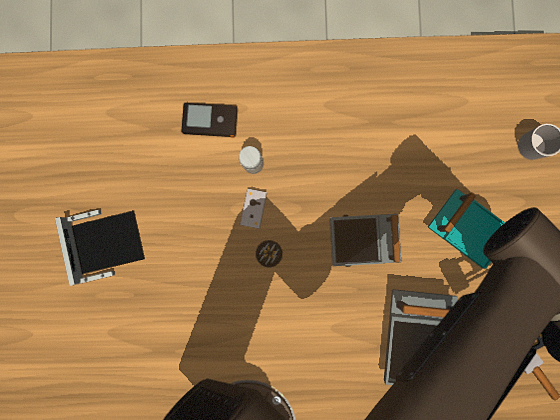

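View pics/side0.png

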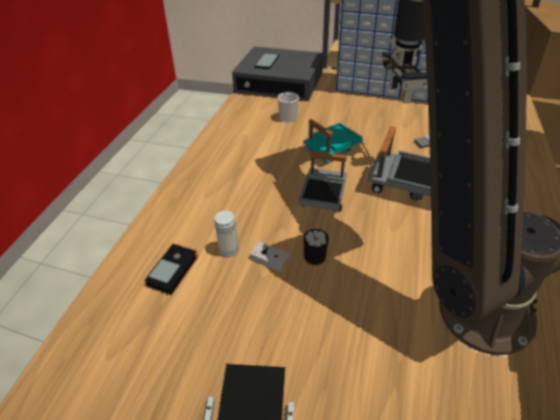

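Top view: the small grey caddy is at (365,240) with its handle to the right, and the dock is at (100,245). The lock case is at (253,207), between the spray can (250,157) and the key pot (269,253). The tester is at (209,119). The turquoise and larger grey caddies are decoys.

```bash
cat >> h.py <<'E'
def rect(pts):
    (c,s,a)=cv2.minAreaRect((np.array(pts)*1000).astype(np.float32)); 
    if s[0]<s[1]: s=(s[1],s[0]);a+=90
    return np.round(c,1),np.round(s,1),round((a+90)%180-90,1)
def seg(P,box,zlo,zhi,pc=0):
    x0,x1,y0,y1=box;m=(P[...,0]>x0)&(P[...,0]<x1)&(P[...,1]>y0)&(P[...,1]<y1)&(P[...,2]>zlo)&(P[...,2]<zhi)
    m=cv2.morphologyEx(m.astype(np.uint8),cv2.MORPH_OPEN,np.ones((2,2),np.uint8))>0
    return P[m]
E
python3 - <<'E'
from h import *
f=grab('top');P=cloud(f);np.save('P0.npy',P)
def reg(n,u0,u1,v0,v1,zlo,zhi):
    q=P[v0:v1,u0:u1].reshape(-1,3);q=q[(q[:,2]>zlo)&(q[:,2]<zhi)]
    print(n,len(q),*rect(q[:,:2]),np.round(np.median(q,0)*1000),'zmax',q[:,2].max().round(3))
reg('case',235,275,180,232,.015,.04)
reg('can',230,268,140,178,.1,.14)
reg('pot',250,288,235,270,.06,.1)
reg('tester',175,242,95,142,.018,.045)
reg('caddy',322,406,205,272,.03,.075)
reg('rim',322,406,205,272,.054,.066)
reg('bar',375,406,205,272,.105,.135)
reg('stop',45,90,205,295,.045,.08)
reg('railT',60,110,200,225,.012,.035)
reg('railB',70,120,262,290,.012,.035)
for p in[(300,200),(150,180),(110,240)]:print(np.round(P[p[1],p[0]]*1000))
g=f['frame'];m=cv2.inRange(g,(0,0,0),(45,45,45));m[:, :65]=0;m[:,150:]=0;m[:200]=0;m[290:]=0
v,u=np.nonzero(cv2.morphologyEx(m,cv2.MORPH_OPEN,np.ones((5,5),np.uint8)))
print('mat',rect(plane(f,np.c_[u,v],0.001)[:,:2]))
big=cv2.resize(g[180:285,230:410],None,fx=4.4,fy=4.4,interpolation=cv2.INTER_CUBIC);cv2.imwrite('pics/crop.png',big)
E
```

```text
case 742 [558.4 -30.1] [96.1 50.5] -12.7 [559. -30.  25.] zmax 0.033
can 412 [675.  -31.6] [52.9 50.5] 86.6 [674. -33. 126.] zmax 0.135
pot 213 [445.4 -69.3] [63.5 63.1] 88.8 [444. -67.  76.] zmax 0.09
tester 1697 [792.1  78.3] [141.   82.4] 84.3 [791.  77.  30.] zmax 0.039
caddy 3034 [ 472.3 -306.2] [171.1 120.2] -88.3 [ 472. -297.   50.] zmax 0.074
rim 535 [ 471.9 -295.2] [149.  120.2] -88.3 [ 473. -288.   59.] zmax 0.066
bar 327 [ 474.  -365.8] [107.6  15.4] 1.3 [ 474. -365.  127.] zmax 0.133
stop 561 [463.1 442.2] [175.   17.7] 12.2 [463. 440.  60.] zmax 0.068
railT 187 [552.6 412.7] [87.5 18.4] -73.0 [551. 415.  23.] zmax 0.034
railB 235 [415.2 383.1] [88.5 56.1] -77.4 [396. 398.  23.] zmax 0.035
[ 577. -149.    6.]
[641. 240.   0.]
[487. 348.   1.]
mat (array([482.1, 354.8]), array([168.9, 127.9]), -78.2)
```

View pics/crop.png

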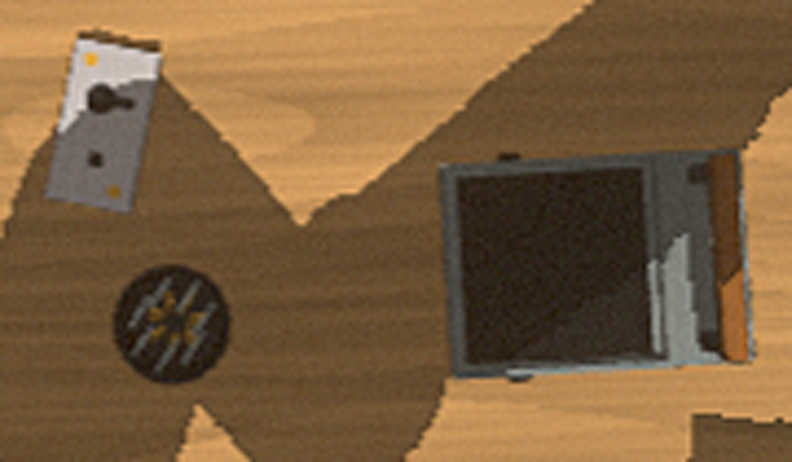

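```bash
cat >> h.py <<'E'
def go(x,y,zg,yaw):
    """mm, grasp point height mm, tool yaw deg -> offset cm, turn deg from the current pose"""
    s=get_state();p=np.array(s['eef_pos'])*1000;r=np.degrees(s['ee_rot']);c=np.radians(r[2])
    d=np.array([x,y,zg+159])-p
    tx=np.array([np.cos(c),np.sin(c),0]);ty=np.array([np.sin(c),-np.cos(c),0])
    dy=(yaw-r[2]+180)%360-180
    print('t',round(s['t'],2),'pos',p.round(1),'rpy',r.round(2),'w',round(s['width']*1000,1),'F',np.round(s['force'],1),'| offset',np.round([d@tx/10,d@ty/10,-d[2]/10],2),'turn',round(-dy,2))
E
python3 - <<'E'
from h import *
go(558.4,-30.1,120,167.3)
P=np.load('P0.npy');q=P.reshape(-1,3);q=q[(q[:,2]>.02)&(q[:,2]<.2)]
f=grab('top');g=f['frame'];m=(g[...,0].astype(int)>g[...,2]+40)
v,u=np.nonzero(m);w=P[v,u];w=w[w[:,2]>.02];d=np.hypot(w[:,0]-.474,w[:,1]+.366);print('turq nearest',d.min(),w[d.argmin()],len(w))
o=np.array([.474,-.366]);print('near pts', [ (r,int((np.hypot(q[:,0]-o[0],q[:,1]-o[1])<r).sum())) for r in (.065,.08,.1)])
E
```

```text
t 0.15 pos [ 292.8 -608.   403.9] rpy [ 1.7993e+02 -1.0000e-02 -1.5429e+02] w 87.7 F [ 0.4  0.3 -0.2] | offset [-49.    40.55  12.49] turn 38.41
turq nearest 0.08016612150317372 [ 0.49520964 -0.4433095   0.57011608] 2523
near pts [(0.065, 1553), (0.08, 1902), (0.1, 2340)]
```

Emit:
send_rows --motion '[{"offset": [-49.0,40.5,0],"turn": 38.4},{"offset": [-49.0,40.5,0],"turn": 38.4},{"offset": [-49.0,40.5,0],"turn": 38.4},{"offset": [-49.0,40.5,0],"turn": 38.4},{"offset": [-49.0,40.5,0],"turn": 38.4},{"offset": [-49.0,40.5,0],"turn": 38.4},{"offset": [-49.0,40.5,0],"turn": 38.4},{"offset": [-49.0,40.5,0],"turn": 38.4}]' --hand 1 --squeeze 30

```text
t: 1.0
eef_pos: [0.4563, -0.2523, 0.4049]
ee_rot: [3.142, 0.001, 2.92]
force: [0.8, -0.6, -0.2]
width: 0.0876
```

```bash
python3 -c "
from h import *
go(558.4,-30.1,120,167.3)"
```

```text
t 1.0 pos [ 456.3 -252.3  404.9] rpy [1.8000e+02 3.0000e-02 1.6731e+02] w 87.6 F [ 0.8 -0.6 -0.2] | offset [-5.08 23.92 12.59] turn 0.01
```

Emit:
send_rows --motion '[{"offset": [-5.0,23.5,0],"turn": 0},{"offset": [-5.0,23.5,4],"turn": 0},{"offset": [-5.0,23.5,8],"turn": 0},{"offset": [-5.0,23.5,12.0],"turn": 0},{"offset": [-5.0,23.5,12.0],"turn": 0},{"offset": [-5.0,23.5,12.0],"turn": 0},{"offset": [-5.0,23.5,12.0],"turn": 0},{"offset": [-5.0,23.5,12.0],"turn": 0}]'

```text
t: 1.8
eef_pos: [0.5564, -0.0355, 0.2841]
ee_rot: [-3.141, -0.001, 2.922]
force: [-0.3, -0.5, -0.1]
width: 0.088
```

```bash
python3 -c "
from h import *
go(558.4,-30.1,22,167.3)
f=grab('side','side1.png');P=cloud(f)
q=P[235:285,240:300].reshape(-1,3);print(f['frame'].shape)
m=(q[:,2]>.015)&(q[:,2]<.035)&(q[:,0]>.48)&(q[:,0]<.64)&(abs(q[:,1]+.03)<.07);print(m.sum(),rect(q[m][:,:2]))
cv2.imwrite('pics/s1.png',f['frame'])
"
```

```text
t 1.8 pos [556.4 -35.5 284.1] rpy [-1.7994e+02 -8.0000e-02  1.6739e+02] w 88.0 F [-0.3 -0.5 -0.1] | offset [-0.08  0.58 10.31] turn 0.09
(420, 560, 3)
537 (array([556.1, -27.3]), array([95.5, 53.3]), -12.5)
```

View pics/s1.png

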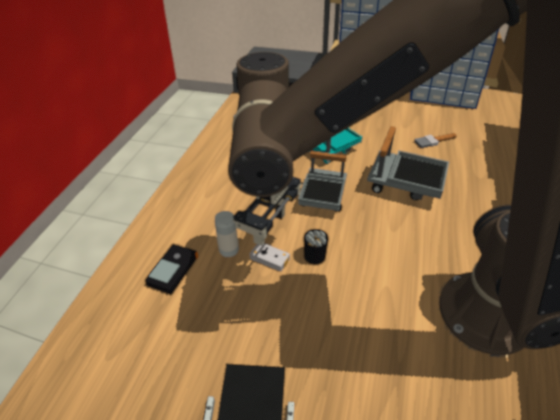

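The gripper is over the lock case (270,257), with its body long in the jaw direction and clear of the can (227,235) and pot (316,246). I'll descend and grip.

Emit:
send_rows --motion '[{"offset": [0,0.6,3],"turn": 0},{"offset": [0,0.6,6],"turn": 0},{"offset": [0,0.6,8.5],"turn": 0},{"offset": [0,0.6,10.2],"turn": 0},{"offset": [0,0.6,10.2],"turn": 0},{"offset": [0,0.6,10.2],"turn": 0}]'

```text
t: 2.45
eef_pos: [0.558, -0.0308, 0.1839]
ee_rot: [3.141, 0.001, 2.919]
force: [-0.5, -0.6, 0.7]
width: 0.0875
```

Emit:
send_rows --motion '[{"offset": [0,0,0],"turn": 0},{"offset": [0,0,0],"turn": 0},{"offset": [0,0,0],"turn": 0},{"offset": [0,0,0],"turn": 0},{"offset": [0,0,0],"turn": 0},{"offset": [0,0,0],"turn": 0}]' --hand -0.2 --squeeze 30

```text
t: 3.05
eef_pos: [0.5579, -0.0299, 0.1829]
ee_rot: [3.141, 0.001, 2.92]
force: [-0.2, 1.7, 2.6]
width: 0.0495
```

Emit:
send_rows --motion '[{"offset": [0,0,-3],"turn": 0},{"offset": [0,0,-7],"turn": 0},{"offset": [0,0,-11],"turn": 0},{"offset": [0,0,-15],"turn": 0},{"offset": [0,0,-15],"turn": 0}]'

```text
t: 3.55
eef_pos: [0.5591, -0.0299, 0.3382]
ee_rot: [3.138, 0.008, 2.921]
force: [1.6, -1.1, -4.0]
width: 0.0497
```

```bash
python3 -c "
from h import *
h=np.radians(91.7);go(474.1+83.5*np.cos(h),-366.2+83.5*np.sin(h),170,-88.3)"
```

```text
t 3.55 pos [559.1 -29.9 338.2] rpy [179.82   0.48 167.37] w 49.7 F [ 1.6 -1.1 -4. ] | offset [  3.01 -26.58   0.92] turn -104.33
```

Emit:
send_rows --motion '[{"offset": [0.4,-3.3,0],"turn": -8},{"offset": [0.8,-6.6,0],"turn": -16},{"offset": [1.2,-10,0],"turn": -24},{"offset": [1.5,-13.3,0],"turn": -32},{"offset": [1.9,-16.6,0],"turn": -40},{"offset": [2.3,-20,0],"turn": -48},{"offset": [2.6,-23.3,0],"turn": -56},{"offset": [3.0,-26.6,0],"turn": -64}]'

```text
t: 4.35
eef_pos: [0.469, -0.284, 0.3315]
ee_rot: [3.14, -0.0, -2.24]
force: [0.2, 0.0, -3.2]
width: 0.0496
```

Emit:
send_rows --motion '[{"offset": [0,0,0],"turn": -8},{"offset": [0,0,0],"turn": -16},{"offset": [0,0,0],"turn": -24},{"offset": [0,0,0],"turn": -32},{"offset": [0,0,0],"turn": -40.3},{"offset": [0,0,0],"turn": -40.3},{"offset": [0,0,0],"turn": -40.3}]'

```text
t: 5.05
eef_pos: [0.4697, -0.2829, 0.3318]
ee_rot: [3.14, 0.001, -1.547]
force: [0.8, 0.2, -3.8]
width: 0.0499
```

```bash
python3 -c "
from h import *
f=grab('top','t2.png');P=cloud(f)
h=np.radians(91.7);go(474.1+83.5*np.cos(h),-366.2+83.5*np.sin(h),71,-88.3)
cv2.imwrite('pics/t2.png',f['frame'])"
```

```text
t 5.1 pos [ 469.8 -282.9  332. ] rpy [ 1.7993e+02  3.0000e-02 -8.8630e+01] w 50.1 F [ 0.4 -0.2 -3.2] | offset [-1.00e-02 -1.90e-01  1.02e+01] turn -0.33
```

View pics/t2.png

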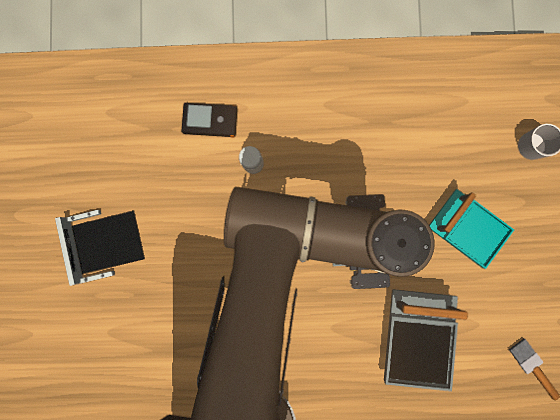

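The arm is above the tray, the turquoise and large grey caddies are clear of it, and nothing has been disturbed. I'll lower the case.

Emit:
send_rows --motion '[{"offset": [0,-0.2,3],"turn": -0.3},{"offset": [0,-0.2,6],"turn": -0.3},{"offset": [0,-0.2,8],"turn": -0.3},{"offset": [0,-0.2,9.2],"turn": -0.3},{"offset": [0,-0.2,9.8],"turn": -0.3},{"offset": [0,-0.2,9.8],"turn": -0.3},{"offset": [0,-0.2,9.8],"turn": -0.3}]'

```text
t: 5.8
eef_pos: [0.4725, -0.2831, 0.2355]
ee_rot: [-3.14, -0.001, -1.538]
force: [0.0, 0.8, -3.5]
width: 0.0493
```

Emit:
send_rows --motion '[{"offset": [0,0,0.2],"turn": 0},{"offset": [0,0,0.3],"turn": 0},{"offset": [0,0,0.3],"turn": 0}]'

```text
t: 6.1
eef_pos: [0.472, -0.283, 0.232]
ee_rot: [-3.141, -0.0, -1.537]
force: [0.6, 0.6, -3.6]
width: 0.0497
```

Emit:
send_rows --motion '[{"offset": [0,0,0.1],"turn": 0},{"offset": [0,0,0.2],"turn": 0},{"offset": [0,0,0.2],"turn": 0}]'

```text
t: 6.4
eef_pos: [0.4722, -0.2832, 0.2306]
ee_rot: [-3.141, -0.001, -1.537]
force: [-2.3, -0.0, 4.7]
width: 0.05
```

Contact: the vertical force went from -3.6 to +4.7 N. I'll open partially to 60 mm and rise.

Emit:
send_rows --motion '[{"offset": [0,0,0],"turn": 0},{"offset": [0,0,0],"turn": 0},{"offset": [0,0,0],"turn": 0},{"offset": [0,0,0],"turn": 0}]' --hand 0.34

```text
t: 6.8
eef_pos: [0.4721, -0.2829, 0.2297]
ee_rot: [-3.142, -0.0, -1.537]
force: [-0.2, 0.9, -0.6]
width: 0.0589
```

Emit:
send_rows --motion '[{"offset": [0,0,-1],"turn": 0},{"offset": [0,0,-3],"turn": 0},{"offset": [0,0,-6],"turn": 0},{"offset": [0,0,-10],"turn": 0},{"offset": [0,0,-12],"turn": 0},{"offset": [0,0,-12],"turn": 8},{"offset": [0,0,-12],"turn": 16},{"offset": [0,0,-12],"turn": 24}]'

```text
t: 7.6
eef_pos: [0.4719, -0.2829, 0.3509]
ee_rot: [-3.14, 0.0, -1.962]
force: [0.7, 0.2, -0.8]
width: 0.0586
```

```bash
python3 -c "
from h import *
go(474.1,-366.2,190,-178.3)"
```

```text
t 7.6 pos [ 471.9 -282.9  350.9] rpy [-1.7993e+02  1.0000e-02 -1.1241e+02] w 58.6 F [ 0.7  0.2 -0.8] | offset [ 7.61 -3.38  0.19] turn 65.89
```

Emit:
send_rows --motion '[{"offset": [1.5,-0.7,0],"turn": 8.2},{"offset": [3,-1.4,0],"turn": 16.4},{"offset": [4.5,-2.1,0],"turn": 24.6},{"offset": [6,-2.8,0],"turn": 32.8},{"offset": [7.6,-3.4,0],"turn": 41},{"offset": [7.6,-3.4,0],"turn": 49.2},{"offset": [7.6,-3.4,0],"turn": 57.4},{"offset": [7.6,-3.4,0],"turn": 65.6}]' --hand 1

```text
t: 8.4
eef_pos: [0.4748, -0.3664, 0.3504]
ee_rot: [-3.141, 0.0, -3.107]
force: [0.3, -0.3, -0.4]
width: 0.0878
```

```bash
python3 -c "
from h import *
f=grab('side');P=cloud(f)
go(474.1,-366.2,117,-178.3)
def s(n,b,lo,hi):
    q=seg(P,b,lo,hi);print(n,len(q),rect(q[:,:2]),np.median(q,0).round(3))
s('case',(.42,.53,-.35,-.2),.066,.08)
s('bar',(.39,.56,-.42,-.33),.113,.133)
s('rim',(.39,.56,-.35,-.2),.054,.064)
cv2.imwrite('pics/s3.png',cv2.resize(f['frame'][130:260,220:420],None,fx=4,fy=4))"
```

```text
t 8.45 pos [ 474.8 -366.3  350.4] rpy [-1.7999e+02  2.0000e-02 -1.7855e+02] w 87.7 F [1.1 0.2 0.2] | offset [0.07 0.01 7.44] turn -0.25
case 359 (array([409.8, 171.1]), array([1030. ,   55.2]), -82.5) [ 0.468 -0.275  0.07 ]
bar 198 (array([427.1,  72.3]), array([1227.3,  108.7]), -84.6) [ 0.47  -0.361  0.119]
rim 188 (array([427.8, 143.5]), array([1085.3,  125.8]), -84.7) [ 0.464 -0.237  0.054]
```

View pics/s3.png

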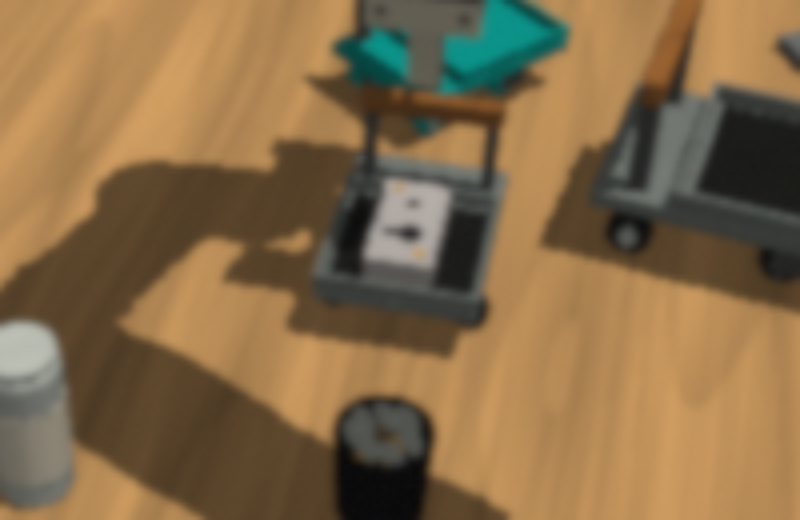

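Side view: the case lies flat and lengthwise in the tray (405,230), and the gripper is over the bar. I'll descend and pinch the handle.

Emit:
send_rows --motion '[{"offset": [0.1,0,3],"turn": -0.2},{"offset": [0.1,0,5.5],"turn": -0.2},{"offset": [0.1,0,7.2],"turn": -0.2},{"offset": [0.1,0,7.2],"turn": -0.2},{"offset": [0.1,0,7.2],"turn": -0.2}]'

```text
t: 8.95
eef_pos: [0.4742, -0.3663, 0.2784]
ee_rot: [-3.141, -0.0, -3.096]
force: [0.2, -0.2, -0.3]
width: 0.0877
```

Emit:
send_rows --motion '[{"offset": [0,0,0],"turn": 0},{"offset": [0,0,0],"turn": 0},{"offset": [0,0,0],"turn": 0},{"offset": [0,0,0],"turn": 0},{"offset": [0,0,0],"turn": 0},{"offset": [0,0,0],"turn": 0},{"offset": [0,0,0],"turn": 0}]' --hand -1 --squeeze 25

```text
t: 9.65
eef_pos: [0.4739, -0.3662, 0.2777]
ee_rot: [3.142, -0.0, -3.098]
force: [-0.2, -0.5, 0.3]
width: 0.0374
```

```bash
python3 -c "
from h import *
go(474,-366,117,-225)
f=grab('side');P=cloud(f)
b=P[(P[...,2]>.05)&(P[...,2]<.064)&(abs(P[...,0]-.47)<.1)&(P[...,1]>-.345)&(P[...,1]<-.19)];print(len(b),rect(b[:,:2]))"
```

```text
t 9.65 pos [ 473.9 -366.2  277.7] rpy [ 180.     -0.   -177.48] w 37.4 F [-0.2 -0.5  0.3] | offset [-0.01  0.02  0.17] turn 47.52
353 (array([ 470.7, -281.6]), array([129.3, 120.6]), -88.5)
```

Emit:
send_rows --motion '[{"offset": [0,0,0],"turn": 0.6},{"offset": [0,0,0],"turn": 0.6},{"offset": [0,0,0],"turn": 0.6},{"offset": [0,0,0],"turn": 0.6},{"offset": [0,0,0],"turn": 0.6}]'

```text
t: 10.2
eef_pos: [0.4739, -0.3662, 0.2777]
ee_rot: [3.142, -0.0, -3.108]
force: [-0.0, 0.3, 0.1]
width: 0.0137
```

Emit:
send_rows --motion '[{"offset": [0,0,0],"turn": 3},{"offset": [0,0,0],"turn": 8},{"offset": [0,0,0],"turn": 13},{"offset": [0,0,0],"turn": 18},{"offset": [0,0,0],"turn": 23},{"offset": [0,0,0],"turn": 28},{"offset": [0,0,0],"turn": 33},{"offset": [0,0,0],"turn": 38}]'

```text
t: 11.0
eef_pos: [0.4738, -0.3662, 0.2777]
ee_rot: [-3.141, -0.0, 2.508]
force: [-0.6, 0.9, 0.3]
width: 0.0139
```

Emit:
send_rows --motion '[{"offset": [0,0,0],"turn": 4},{"offset": [0,0,0],"turn": 7},{"offset": [0,0,0],"turn": 9},{"offset": [0,0,0],"turn": 9},{"offset": [0,0,0],"turn": 9}]'

```text
t: 11.5
eef_pos: [0.4738, -0.3662, 0.2777]
ee_rot: [-3.142, -0.0, 2.356]
force: [-0.5, 0.2, -0.1]
width: 0.0137
```

```bash
cat >> h.py <<'E'
def caddy(f,yaw):
    P=cloud(f);s=get_state();o=np.array(s['eef_pos'])[:2];h=yaw+90
    c=np.radians(h);d=np.array([np.cos(c),np.sin(c)]);n=np.array([-d[1],d[0]])
    q=P.reshape(-1,3);q=q[(q[:,2]>.05)&(q[:,2]<.066)];x=(q[:,:2]-o)@d;y=(q[:,:2]-o)@n
    k=(x>.02)&(x<.17)&(abs(y)<.085);r=rect(q[k][:,:2]);print('tray',k.sum(),r,'x',np.percentile(x[k],[1,99]).round(3),'y',np.percentile(y[k],[1,99]).round(3))
E
python3 -c "
from h import *
go(609,-231,117,-225)
f=grab('side','s4.png');caddy(f,-45)"
```

```text
t 11.5 pos [ 473.8 -366.2  277.7] rpy [-1.8000e+02 -1.0000e-02  1.3497e+02] w 13.7 F [-0.5  0.2 -0.1] | offset [1.000e-02 1.912e+01 1.700e-01] turn -0.03
tray 468 (array([ 531. , -305.6]), array([127.5, 124. ]), -46.1) x [0.023 0.144] y [-0.059  0.064]
```

Emit:
send_rows --motion '[{"offset": [0,0.6,0],"turn": 0},{"offset": [0,1.8,0],"turn": 0},{"offset": [0,3.4,0],"turn": 0},{"offset": [0,5.2,0],"turn": 0},{"offset": [0,7,0],"turn": 0},{"offset": [0,8.8,0],"turn": 0},{"offset": [0,10.6,0],"turn": 0},{"offset": [0,12.4,0],"turn": 0}]'

```text
t: 12.35
eef_pos: [0.5631, -0.2773, 0.2777]
ee_rot: [3.141, 0.0, 2.355]
force: [-0.8, -2.2, -0.4]
width: 0.0136
```

Emit:
send_rows --motion '[{"offset": [0,1.8,0],"turn": 0},{"offset": [0,3.5,0],"turn": 0},{"offset": [0,5,0],"turn": 0},{"offset": [0,6.1,0],"turn": 0},{"offset": [0,6.7,0],"turn": 0},{"offset": [0,6.7,0],"turn": 0},{"offset": [0,6.7,0],"turn": 0}]'

```text
t: 13.05
eef_pos: [0.6092, -0.2315, 0.2777]
ee_rot: [3.141, 0.0, 2.355]
force: [2.1, -1.1, -1.7]
width: 0.0137
```

```bash
python3 -c "
from h import *
go(609,-231,117,-167.8)
f=grab('side','s5.png');caddy(f,-45)"
```

```text
t 13.05 pos [ 609.2 -231.5  277.7] rpy [1.7999e+02 1.0000e-02 1.3491e+02] w 13.7 F [ 2.1 -1.1 -1.7] | offset [0.05 0.02 0.17] turn -57.29
tray 503 (array([ 665.5, -171. ]), array([125.5, 124.4]), -45.0) x [0.021 0.144] y [-0.058  0.065]
```

Emit:
send_rows --motion '[{"offset": [0,0,0],"turn": -3},{"offset": [0,0,0],"turn": -8},{"offset": [0,0,0],"turn": -13},{"offset": [0,0,0],"turn": -18},{"offset": [0,0,0],"turn": -23},{"offset": [0,0,0],"turn": -28},{"offset": [0,0,0],"turn": -33},{"offset": [0,0,0],"turn": -38}]'

```text
t: 13.9
eef_pos: [0.6085, -0.2317, 0.2777]
ee_rot: [3.141, -0.001, 3.02]
force: [1.7, 0.5, 0.1]
width: 0.0137
```

Emit:
send_rows --motion '[{"offset": [0,0,0],"turn": -5},{"offset": [0,0,0],"turn": -10},{"offset": [0,0,0],"turn": -15},{"offset": [0,0,0],"turn": -18},{"offset": [0,0,0],"turn": -19.3},{"offset": [0,0,0],"turn": -19.3},{"offset": [0,0,0],"turn": -19.3}]'

```text
t: 14.6
eef_pos: [0.6087, -0.2316, 0.2777]
ee_rot: [3.141, -0.001, -2.93]
force: [-1.2, -0.2, 0.1]
width: 0.0137
```

```bash
python3 -c "
from h import *
go(609,-231,117,-167.8)
f=grab('side');caddy(f,12.2)
g=grab('top','t6.png');P=cloud(g);caddy(g,12.2)
def reg(n,b,lo,hi):
    q=P.reshape(-1,3);k=(q[:,0]>b[0])&(q[:,0]<b[1])&(q[:,1]>b[2])&(q[:,1]<b[3])&(q[:,2]>lo)&(q[:,2]<hi);q=q[k];print(n,len(q),*rect(q[:,:2]))
reg('stop',(.35,.57,.40,.48),.052,.07)
reg('railR',(.52,.61,.3,.455),.016,.03)
reg('railL',(.35,.44,.3,.43),.016,.03)
reg('can',(.63,.73,-.09,.03),.11,.14)
reg('pot',(.39,.50,-.12,-.01),.06,.1)
cv2.imwrite('pics/t6.png',g['frame'])
"
```

```text
t 14.6 pos [ 608.7 -231.6  277.7] rpy [ 1.7998e+02 -5.0000e-02 -1.6788e+02] w 13.7 F [-1.2 -0.2  0.1] | offset [-0.04  0.05  0.17] turn -0.08
tray 407 (array([ 587.6, -149.7]), array([129. , 120.1]), -78.1) x [0.022 0.148] y [-0.056  0.063]
tray 487 (array([ 578.1, -154.5]), array([122.5,  93.4]), -77.7) x [0.023 0.143] y [-0.031  0.06 ]
stop 470 [463. 442.] [174.7  18.2] 12.0
railR 185 [551.2 414.7] [88.4 27.5] -64.9
railL 203 [416.2 383.2] [86.9 58.1] -77.5
can 0 [0. 0.] [0. 0.] 0.0
pot 158 [445.3 -71.5] [63.1 59.3] -1.6
```

View pics/t6.png

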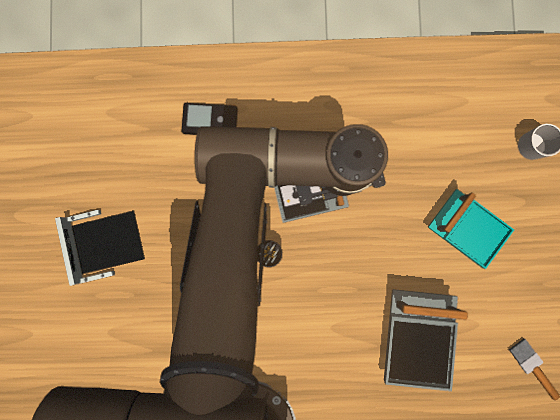

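The caddy is aligned on the dock line, with the case in the tray (295,193) and the pot (270,253) untouched. I'll roll straight ahead.

Emit:
send_rows --motion '[{"offset": [0,0.6,0],"turn": 0},{"offset": [0,1.8,0],"turn": 0},{"offset": [0,3.4,0],"turn": 0},{"offset": [0,5.2,0],"turn": 0},{"offset": [0,7,0],"turn": 0},{"offset": [0,8.8,0],"turn": 0},{"offset": [0,10.6,0],"turn": 0},{"offset": [0,12.4,0],"turn": 0}]'

```text
t: 15.5
eef_pos: [0.5823, -0.1081, 0.2777]
ee_rot: [3.141, -0.0, -2.927]
force: [0.4, -2.2, -0.1]
width: 0.0136
```

```bash
python3 -c "
from h import *
go(494.8,294.8,117,-167.9)
f=grab('side');caddy(f,12.1)
P=cloud(f);q=P.reshape(-1,3)
for n,c,lo,hi in(('can',(.675,-.032),.09,.14),('pot',(.445,-.069),.05,.09)):
    k=(np.hypot(q[:,0]-c[0],q[:,1]-c[1])<.05)&(q[:,2]>lo)&(q[:,2]<hi);print(n,k.sum(),np.round(np.median(q[k],0),3), np.round(q[k][:,:2].min(0),3),np.round(q[k][:,:2].max(0),3))
"
```

```text
t 15.5 pos [ 582.3 -108.1  277.7] rpy [ 179.99   -0.   -167.73] w 13.6 F [ 0.4 -2.2 -0.1] | offset [-1.000e-02  4.123e+01  1.700e-01] turn 0.17
tray 491 (array([574.9, -22.3]), array([145.8, 126.7]), 11.6) x [0.021 0.146] y [-0.082  0.061]
can 411 [ 0.668 -0.018  0.121] [ 0.645 -0.055] [ 0.697 -0.001]
pot 482 [ 0.442 -0.06   0.069] [ 0.411 -0.101] [ 0.476 -0.033]
```

Emit:
send_rows --motion '[{"offset": [0,1.8,0],"turn": 0},{"offset": [0,3.6,0],"turn": 0},{"offset": [0,5.4,0],"turn": 0},{"offset": [0,7.2,0],"turn": 0},{"offset": [0,9,0],"turn": 0},{"offset": [0,10.8,0],"turn": 0},{"offset": [0,12.6,0],"turn": 0},{"offset": [0,14.4,0],"turn": 0}]'

```text
t: 16.35
eef_pos: [0.5518, 0.0325, 0.2777]
ee_rot: [3.141, 0.001, -2.928]
force: [0.9, -1.3, -1.0]
width: 0.0139
```

Emit:
send_rows --motion '[{"offset": [0,1.8,0],"turn": 0},{"offset": [0,3.6,0],"turn": 0},{"offset": [0,5.4,0],"turn": 0},{"offset": [0,7.2,0],"turn": 0},{"offset": [0,9,0],"turn": 0},{"offset": [0,10.6,0],"turn": 0},{"offset": [0,11.6,0],"turn": 0},{"offset": [0,12,0],"turn": 0}]'

```text
t: 17.15
eef_pos: [0.5265, 0.1491, 0.2777]
ee_rot: [3.141, -0.0, -2.927]
force: [0.1, -1.4, 0.2]
width: 0.014
```

```bash
python3 -c "
from h import *
go(494.8,294.8,117,-167.9)
f=grab('side');caddy(f,12.1)
g=grab('top');caddy(g,12.1)
a=np.vstack([np.pad(f['frame'][230:420,100:400],((0,0),(0,0),(0,0))),g['frame'][180:300,40:340]])
cv2.imwrite('pics/s8.png',cv2.resize(a,None,fx=1.9,fy=1.9))"
```

```text
t 17.15 pos [526.5 149.1 277.7] rpy [ 1.7999e+02 -1.0000e-02 -1.6771e+02] w 14.0 F [ 0.1 -1.4  0.2] | offset [ 0.   14.91  0.17] turn 0.19
tray 729 (array([507.4, 230.8]), array([125.3, 119.9]), -77.9) x [0.022 0.146] y [-0.058  0.061]
tray 328 (array([466.1, 220. ]), array([125.5,  33.3]), -77.8) x [0.021 0.144] y [0.03  0.061]
```

View pics/s8.png

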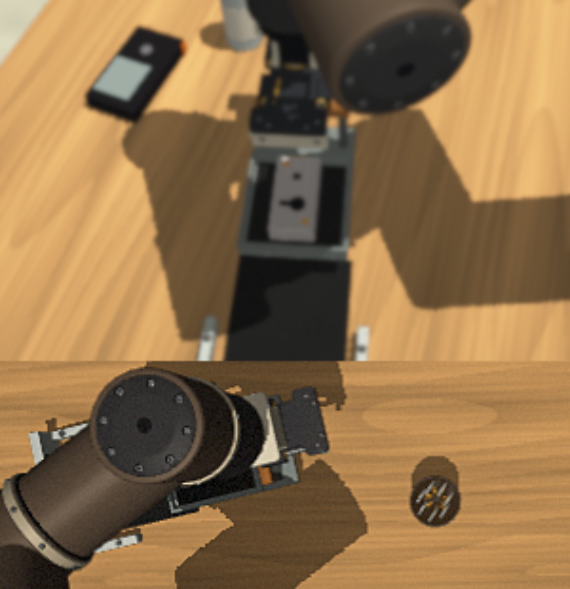

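The caddy is nearing the dock mouth, with the case flat and the mat directly ahead of the nose. I'll compare the mat's centre line with the caddy's in the same side camera.

```bash
python3 -c "
from h import *
f=grab('side');g=cv2.imread('pics/side0.png')
m=cv2.inRange(g,(0,0,0),(45,45,45));d=np.array([-.2096,.9778]);n=np.array([-.9778,-.2096])
L=[];R=[]
for v in range(372,419,4):
    u=np.nonzero(m[v,190:310])[0]+190;w=plane(f,[[u.min()-.5,v],[u.max()+.5,v]],.001)[:,:2];L.append(w[0]);R.append(w[1])
L=np.array(L)*1000;R=np.array(R)*1000
if (L@n).mean()<(R@n).mean():L,R=R,L
o=np.array([494.8,294.8])
for A in(L,R):
    p=np.polyfit(A@d,A@n,1);print('lat rel dock',((A-o)@n).round(1),'ang',np.degrees(np.arctan(p[0])).round(2)+102.1)
# caddy edges at deck/tray rim from side cloud
P=cloud(f).reshape(-1,3);q=P[(P[:,2]>.054)&(P[:,2]<.066)]*1000
x=(q[:,:2]-o)@d;y=(q[:,:2]-o)@n
for a in range(-120,0,20):
    k=(x>a)&(x<a+20)&(abs(y)<70);print(a,k.sum(),y[k].min().round(1) if k.any() else '',y[k].max().round(1) if k.any() else '')
k=(abs(y)<70)&(x<40)&(x>-160);print('front',np.percentile(x[k],99).round(1))
"
```

```text
lat rel dock [63.4 61.8 62.3 62.9 61.4 61.9 62.4 63.  61.5 62.  62.6 63.1] ang 102.1
lat rel dock [-60.7 -59.4 -60.1 -60.9 -59.5 -60.3 -61.  -59.7 -60.4 -59.1 -59.9 -60.6] ang 102.21
-120 30 -58.4 60.7
-100 39 -58.4 60.6
-80 42 -58.6 60.9
-60 38 -58.5 60.8
-40 47 -59.0 61.0
-20 250 -59.1 61.0
front -4.1
```

Centre lines agree to within 1 mm (both +1.1 mm in the side camera) and the headings agree too. I'll roll in.

Emit:
send_rows --motion '[{"offset": [0,0.8,0],"turn": 0},{"offset": [0,2.3,0],"turn": 0},{"offset": [0,4,0],"turn": 0},{"offset": [0,5.7,0],"turn": 0},{"offset": [0,7.4,0],"turn": 0},{"offset": [0,9.1,0],"turn": 0},{"offset": [0,10.6,0],"turn": 0},{"offset": [0,11.8,0],"turn": 0}]'

```text
t: 18.1
eef_pos: [0.5017, 0.2649, 0.2777]
ee_rot: [3.141, 0.0, -2.927]
force: [0.2, -1.7, 1.1]
width: 0.014
```

Emit:
send_rows --motion '[{"offset": [0,0.7,0],"turn": 0},{"offset": [0,1.2,0],"turn": 0},{"offset": [0,1.6,0],"turn": 0},{"offset": [0,2.0,0],"turn": 0},{"offset": [0,2.3,0],"turn": 0},{"offset": [0,2.5,0],"turn": 0},{"offset": [0,2.5,0],"turn": 0}]'

```text
t: 18.8
eef_pos: [0.4968, 0.2877, 0.2777]
ee_rot: [3.141, 0.0, -2.929]
force: [-0.4, -0.8, -0.2]
width: 0.0141
```

```bash
python3 -c "
from h import *
go(494.8,294.8,117,-167.9)
f=grab('side','s9.png');f=grab('top');P=cloud(f)
q=P.reshape(-1,3)*1000;d=np.array([-.2096,.9778]);n=np.array([-.9778,-.2096]);o=np.array([494.8,294.8])
x=(q[:,:2]-o)@d;y=(q[:,:2]-o)@n;k=(x>110)&(x<165)&(abs(y)<55)&(q[:,2]>40)&(q[:,2]<90)
print(k.sum());print(np.histogram(x[k],bins=np.arange(110,168,3)))
"
```

```text
t 18.8 pos [496.8 287.7 277.7] rpy [ 179.99    0.   -167.79] w 14.1 F [-0.4 -0.8 -0.2] | offset [0.05 0.73 0.17] turn 0.11
191
(array([12, 10, 10, 14, 11,  9, 10, 25,  8,  2,  0, 34, 13, 10, 11, 11,  1,
        0,  0]), array([110, 113, 116, 119, 122, 125, 128, 131, 134, 137, 140, 143, 146,
       149, 152, 155, 158, 161, 164, 167]))
```

Gap is about 6–7 mm. Creep forward, watching the force.

Emit:
send_rows --motion '[{"offset": [0,0.1,0],"turn": 0},{"offset": [0,0.25,0],"turn": 0},{"offset": [0,0.4,0],"turn": 0},{"offset": [0,0.5,0],"turn": 0},{"offset": [0,0.5,0],"turn": 0},{"offset": [0,0.5,0],"turn": 0}]'

```text
t: 19.5
eef_pos: [0.4958, 0.2926, 0.2777]
ee_rot: [3.141, 0.0, -2.928]
force: [-0.5, 0.1, -0.8]
width: 0.0138
```

Emit:
send_rows --motion '[{"offset": [0,0.05,0],"turn": 0},{"offset": [0,0.1,0],"turn": 0},{"offset": [0,0.1,0],"turn": 0}]'

```text
t: 19.8
eef_pos: [0.4956, 0.2935, 0.2777]
ee_rot: [-3.142, -0.0, -2.928]
force: [-0.1, -0.1, 0.2]
width: 0.0139
```

Emit:
send_rows --motion '[{"offset": [0,0.05,0],"turn": 0},{"offset": [0,0.1,0],"turn": 0},{"offset": [0,0.1,0],"turn": 0}]'

```text
t: 20.1
eef_pos: [0.4953, 0.2945, 0.2777]
ee_rot: [3.142, 0.0, -2.928]
force: [-0.8, -0.5, -1.1]
width: 0.0136
```

Emit:
send_rows --motion '[{"offset": [0,0.05,0],"turn": 0},{"offset": [0,0.1,0],"turn": 0},{"offset": [0,0.1,0],"turn": 0}]'

```text
t: 20.4
eef_pos: [0.4951, 0.2955, 0.2777]
ee_rot: [3.141, 0.0, -2.928]
force: [-0.7, -0.0, -0.8]
width: 0.0138
```

Emit:
send_rows --motion '[{"offset": [0,0.05,0],"turn": 0},{"offset": [0,0.1,0],"turn": 0},{"offset": [0,0.1,0],"turn": 0}]'

```text
t: 20.7
eef_pos: [0.495, 0.2962, 0.2777]
ee_rot: [-3.141, -0.0, -2.928]
force: [1.4, -2.4, 0.4]
width: 0.0137
```

Emit:
send_rows --motion '[{"offset": [0,0.05,0],"turn": 0},{"offset": [0,0.05,0],"turn": 0},{"offset": [0,0.05,0],"turn": 0}]'

```text
t: 21.0
eef_pos: [0.495, 0.2963, 0.2778]
ee_rot: [-3.141, -0.0, -2.929]
force: [2.1, -4.2, 0.3]
width: 0.0138
```

Emit:
send_rows --motion '[{"offset": [0,0.05,0],"turn": 0},{"offset": [0,0.05,0],"turn": 0},{"offset": [0,0.05,0],"turn": 0}]'

```text
t: 21.3
eef_pos: [0.495, 0.2965, 0.2778]
ee_rot: [-3.14, -0.0, -2.929]
force: [4.0, -6.9, 0.7]
width: 0.0138
```

Nose is on the stop, with steady contact building to about 7 N. I'll ease the preload, release and rise.

Emit:
send_rows --motion '[{"offset": [0,-0.06,0],"turn": 0},{"offset": [0,-0.06,0],"turn": 0},{"offset": [0,-0.06,0],"turn": 0}]'

```text
t: 21.6
eef_pos: [0.495, 0.2963, 0.2777]
ee_rot: [-3.141, -0.0, -2.929]
force: [2.7, -5.3, 0.4]
width: 0.0141
```

Emit:
send_rows --motion '[{"offset": [0,0,0],"turn": 0},{"offset": [0,0,0],"turn": 0},{"offset": [0,0,0],"turn": 0},{"offset": [0,0,0],"turn": 0},{"offset": [0,0,0],"turn": 0},{"offset": [0,0,0],"turn": 0},{"offset": [0,0,0],"turn": 0},{"offset": [0,0,0],"turn": 0}]' --hand 0.4

```text
t: 22.4
eef_pos: [0.4949, 0.2968, 0.2777]
ee_rot: [-3.142, -0.0, -2.928]
force: [0.5, 0.6, 0.1]
width: 0.0608
```

Emit:
send_rows --motion '[{"offset": [0,0,-1],"turn": 0},{"offset": [0,0,-3],"turn": 0},{"offset": [0,0,-6],"turn": 0},{"offset": [0,0,-10],"turn": 0},{"offset": [0,0,-13],"turn": 0},{"offset": [0,-4,-14],"turn": 0},{"offset": [0,-8,-14],"turn": 0},{"offset": [0,-12,-14],"turn": 0}]'

```text
t: 23.2
eef_pos: [0.5201, 0.1784, 0.4193]
ee_rot: [3.141, 0.002, -2.927]
force: [0.8, -0.8, -0.5]
width: 0.0614
```

Emit:
send_rows --motion '[{"offset": [0,-5,0],"turn": 0},{"offset": [0,-10,0],"turn": 0},{"offset": [0,-15,0],"turn": 0},{"offset": [0,-20,0],"turn": 0},{"offset": [0,-25,0],"turn": 0},{"offset": [0,-30,0],"turn": 0},{"offset": [0,-30,0],"turn": 0},{"offset": [0,-30,0],"turn": 0}]'

```text
t: 24.0
eef_pos: [0.5835, -0.1151, 0.418]
ee_rot: [3.142, -0.0, -2.931]
force: [-0.2, 0.6, -0.1]
width: 0.0614
```

```bash
python3 -c "
from h import *
go(0,0,0,0)
f=grab('side');g=grab('top');P=cloud(g)
q=P.reshape(-1,3)*1000;d=np.array([-.2096,.9778]);n=np.array([-.9778,-.2096]);o=np.array([494.8,294.8])
x=(q[:,:2]-o)@d;y=(q[:,:2]-o)@n;z=q[:,2]
def r(t,k):print(t,k.sum(),*rect(q[k][:,:2]),'x',np.percentile(x[k],[1,99]).round(1),'y',np.percentile(y[k],[1,99]).round(1),'z',np.median(z[k]).round(1))
r('deck+rim',(x>-40)&(x<143)&(abs(y)<68)&(z>35)&(z<66))
r('bar',(abs(x)<25)&(abs(y)<70)&(z>112)&(z<135))
r('stop',(x>147)&(x<170)&(abs(y)<100)&(z>45)&(z<75))
r('case',(x>25)&(x<143)&(abs(y)<50)&(z>66.5)&(z<85))
k=(x>100)&(x<165)&(abs(y)<50)&(z>50)&(z<80);print(np.histogram(x[k],bins=np.arange(122,164,3)))
for nme,c,lo,hi,rr in(('can',(675,-32),100,140,45),('pot',(445,-69),60,95,50),('tester',(792,78),18,45,95)):
    r(nme,(np.hypot(q[:,0]-c[0],q[:,1]-c[1])<rr)&(z>lo)&(z<hi))
a=g['frame'][190:300,40:180];b=f['frame'][280:420,140:360]
a=cv2.resize(a,(600,470),interpolation=cv2.INTER_CUBIC);cv2.imwrite('pics/a.png',a);cv2.imwrite('pics/b.png',cv2.resize(b,None,fx=3.5,fy=3.5))"
```

```text
t 24.0 pos [ 583.5 -115.1  418. ] rpy [ 1.8000e+02 -1.0000e-02 -1.6796e+02] w 61.4 F [-0.2  0.6 -0.1] | offset [54.67 23.43 25.9 ] turn -167.96
deck+rim 1283 [474718.6 379911.5] [131964.1 111094.2] 12.1 x [ 33.9 142.6] y [-58.9  60.4] z 50.9
bar 26 [492245.8 299158.5] [44182.   7470.1] 12.8 x [1.3 8.7] y [-20.1  20.8] z 126.9
stop 311 [462303.5 444935.3] [174601.   13068.8] 12.1 x [147.2 159.3] y [-85.6  86.2] z 60.8
case 775 [478283.3 379315.5] [105802.   50628.6] -76.9 x [ 34.8 129.3] y [-26.2  23.4] z 73.0
(array([34, 27, 28, 12, 13, 30, 86, 48, 50, 39, 53, 41, 10]), array([122, 125, 128, 131, 134, 137, 140, 143, 146, 149, 152, 155, 158,
       161]))Traceback (most recent call last):
  File "<string>", line 14, in <module>
    r(nme,(np.hypot(q[:,0]-c[0],q[:,1]-c[1])<rr)&(z>lo)&(z<hi))
    ~^^^^^^^^^^^^^^^^^^^^^^^^^^^^^^^^^^^^^^^^^^^^^^^^^^^^^^^^^^
  File "<string>", line 7, in r
    def r(t,k):print(t,k.sum(),*rect(q[k][:,:2]),'x',np.percentile(x[k],[1,99]).round(1),'y',np.percentile(y[k],[1,99]).round(1),'z',np.median(z[k]).round(1))
                                                     ~~~~~~~~~~~~~^^^^^^^^^^^^^
    return _quantile_unchecked(
        a, q, axis, out, overwrite_input, method, keepdims, weights)
    return _ureduce(a,
                    func=_quantile_ureduce_func,
    ...<5 lines>...
                    overwrite_input=overwrite_input,
                    method=method)
    r = func(a, **kwargs)
    result = _quantile(arr,
                       quantiles=q,
    ...<2 lines>...
                       out=out,
                       weights=wgt)
    slices_having_nans = np.isnan(arr[-1, ...])
                                  ~~~^^^^^^^^^
IndexError: index -1 is out of bounds for axis 0 with size 0
```

Emit:
send_rows --motion '[{"offset": [0,-5,0],"turn": 0},{"offset": [0,-10,0],"turn": 0},{"offset": [2,-15,0],"turn": 0},{"offset": [5,-20,0],"turn": 0},{"offset": [8,-24,0],"turn": 0},{"offset": [11,-28,0],"turn": 0},{"offset": [14,-32,0],"turn": 0},{"offset": [14,-32,0],"turn": 0}]'

```text
t: 24.9
eef_pos: [0.5132, -0.4581, 0.4179]
ee_rot: [-3.141, -0.0, -2.93]
force: [0.5, 0.4, -0.2]
width: 0.0613
```

```bash
python3 -c "
from h import *
f=grab('side');g=grab('top');P=cloud(g)
q=P.reshape(-1,3)*1000;d=np.array([-.2096,.9778]);n=np.array([-.9778,-.2096]);o=np.array([494.8,294.8])
x=(q[:,:2]-o)@d;y=(q[:,:2]-o)@n;z=q[:,2]
def r(t,k):
  if k.sum()>5:print(t,k.sum(),*rect(q[k][:,:2]/1000),'x',np.percentile(x[k],[1,99]).round(1),'y',np.percentile(y[k],[1,99]).round(1),'z',np.median(z[k]).round(1))
  else: print(t,'hidden')
r('deck+rim',(x>-40)&(x<143)&(abs(y)<68)&(z>35)&(z<66))
r('bar',(abs(x)<25)&(abs(y)<70)&(z>112)&(z<135))
r('stop',(x>147)&(x<170)&(abs(y)<100)&(z>45)&(z<75))
r('case',(x>25)&(x<143)&(abs(y)<50)&(z>66.5)&(z<85))
r('railL',(x>50)&(x<144)&(y>70)&(y<95)&(z>15)&(z<32))
r('railR',(x>50)&(x<144)&(y<-70)&(y>-95)&(z>15)&(z<32))
for nme,c,lo,hi,rr in(('can',(675,-32),100,140,45),('pot',(445,-69),60,95,50),('tester',(792,78),18,45,95)):
    r(nme,(np.hypot(q[:,0]-c[0],q[:,1]-c[1])<rr)&(z>lo)&(z<hi))
a=cv2.resize(g['frame'][190:300,40:310],(780,318),interpolation=cv2.INTER_CUBIC);b=cv2.resize(f['frame'][280:420,100:490],(780,280))
cv2.imwrite('pics/a.png',np.vstack([a,b]))"
```

```text
deck+rim 2145 [481.1 351.3] [169.7 131.6] -77.9 x [-25.5 142.3] y [-58.9  60.2] z 50.3
bar 345 [494.9 294.5] [110.6  17.3] 12.2 x [-8.4  7.2] y [-53.5  53.9] z 126.3
stop 315 [462.2 444.9] [174.3  13.1] 12.1 x [147.1 159.8] y [-85.7  85.8] z 60.9
case 769 [477.9 380.9] [108.3  51.5] -78.2 x [ 35.6 128.9] y [-26.1  23.4] z 73.0
railL 156 [394.  377.5] [84.3 15.5] -80.5 x [ 60.7 143.5] y [74.4 87.3] z 22.9
railR 164 [553.  411.1] [85.4 16.1] -73.6 x [ 60.  143.8] y [-87.6 -73. ] z 23.4
can 407 [675.2 -32.5] [52.2 51.3] -62.7 x [-382.6 -333. ] y [-131.7  -82.7] z 125.7
pot 203 [445.4 -69.3] [63.6 63.2] 88.7 x [-377.6 -314.5] y [ 93.5 156.1] z 76.3
tester 1694 [792.8  79.1] [142.6  82.4] 84.0 x [-344.8 -203.7] y [-296.5 -193.3] z 29.8
```

View pics/a.png

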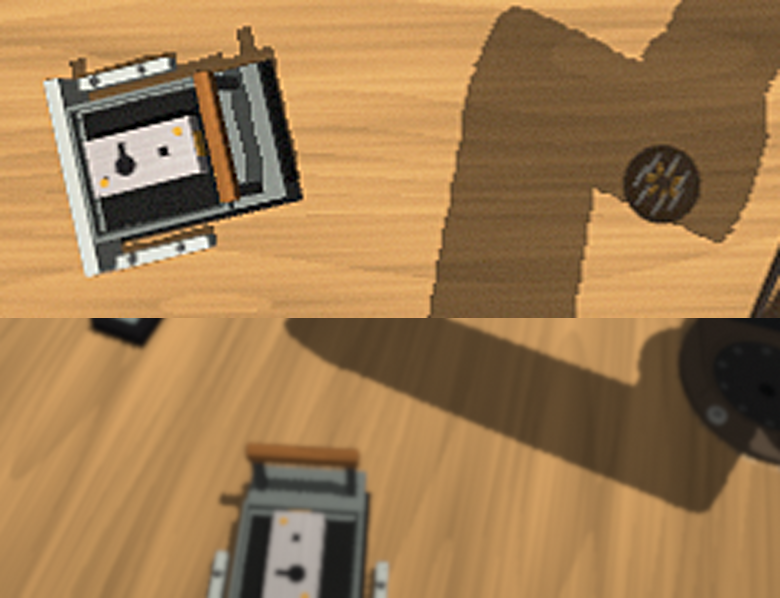

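The caddy is parked on the mat, centred between the rails with its nose at the stop (95,180) and the case flat in the tray. The pot, can and tester haven't moved. I'll hand in.

```bash
python3 -c "
from station import *
print(job_done())"
```

```text
the job is handed in; nothing more can be done
None
```

The job is done and handed in at about 25 s of robot time. I laid the lock case flat and lengthwise in the tray and let go. I then pinched the caddy's handle, pivoted and rolled it between the spray can and the key pot. After 0.53 m of straight rolling it went into the dock, and I let go and moved the arm clear.

**Last checks:**
- **Square and centred:** The caddy's heading matches the dock to about 0.2°, and it is within about 1 mm of midway between the rails.
- **Against the stop:** I felt contact at the stop, with force rising to about 7 N before I eased off. The final top view puts any gap at 1 mm or less. Its handle position disagreed with the arm's by about 1.8 mm, within the camera's 2 mm calibration.
- **Lock case:** It is flat in the tray, with its top at 73 mm against 72 mm expected.
- **Obstacles:** The can, pot and tester read within 1 mm of where they started.
- **Castors:** I did not see them directly, because they sit under the deck. That they trail straight is inferred from the 0.53 m of straight rolling, well over the 60 to 80 mm needed.

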